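# Make up an assembly kit: shafts in the stand, nuts in the bin

## Robot

A 7-joint arm with a two-finger parallel gripper is mounted at the origin on the work surface. World frame = base frame: x ahead of the robot, y to its left, z up, the work surface at z = 0. Lengths are in m, angles in degrees, forces in N, time in s.
With the tool pointing down it reaches from about 0.35 to 0.775 m from the base axis. Payload 3.1 kg.
Tool frame: the origin (TCP) lies on the centre line of the jaws, within the pads' length; the fingertips stand 17 mm ahead of it and the grasp point (between the pads) lies 2 mm behind it (robot.tip_reach is the distance from the TCP to the fingertips, in m); z points along the fingers, y is the line along which they close (so a half turn about z gives the same grasp; the last joint's range is limited). The gripper opens to 85 mm and grips with 20 to 120 N. Pads are 22 mm wide; open, the fingers measure 114 mm over their backs; the gripper's body (76 mm by 85 mm) begins 54 mm behind the grasp point. The pads swing forward as they close: fully open they stand 13 mm farther back than shut.
Start: joints at [-69.769, 17.813, 0.802, 86.603, -0.252, 75.585, -1.558], TCP at [0.212, 0.508, 0.248] pointing down, gripper open.
Joint ranges: [-154.91, 154.91], [-16.99, 109.72], [-72.82, 74.43], [7.12, 147.25], [-82.49, 262.49], [11.32, 116.49], [-174.64, 174.64]. Speed limits (degrees/s): [159.86, 159.86, 180, 180, 180, 180, 180].

## Interface

Orientations are given as [roll, pitch, yaw] about the fixed x, y, z axes, in that order (R = Rz(yaw) Ry(pitch) Rx(roll)).
In Python, from station import robot, fingers, vision, workorder, recognise gives the robot as it stands. Calls block until the motion is done:
- robot.move_to(position, orientation): joint-space move of the TCP to a pose.
- robot.line_to(position, orientation=None, velocity=0.15, f_stop=None): straight line of the TCP; orientation=None keeps the orientation; velocity is the mean speed in m/s. With f_stop (N) it stops when the force on the tool has changed by that much, and returns True; else False.
- robot.move_j(angles): joint-space move.
- fingers.gripper_to(opening, force=None): opening from 0.0 (shut) to 1.0 (fully open); force is the grip in N (None keeps the last); returns when the fingers have stopped.
- robot.pause(seconds).
- robot.inverse_kinematics(position, orientation): joint angles nearest the present ones, or None.
- vision.grab_frame(name): name is "side" or "top" or "wrist"; returns the picture (480x640x3 uint8, red, green, blue); there is no depth.
- vision.calibration(name): a dict with "mtx" (3x3 intrinsics, pixels), "extrinsics" (4x4, takes a point from world to camera coordinates); the wrist camera has in their place "T_tool_cam" (4x4, takes a point from camera to tool coordinates, whose origin is the TCP and whose axes are the flange's). Camera axes: x right, y up, looking along -z (the intrinsics and any distortion apply to the point x, -y, -z); pixel columns grow to the right and rows downward; lengths in m; the calibration is good to about 2 mm. A picture is of the moment at which its call begins: read the wrist's pose just before it. calibration takes no time and is no camera call.
A pose or a line that the arm cannot do raises robot.PlanningError and nothing moves.
- workorder.close_job(): hands the job in; it is judged then, once.
Trained networks look in the newest picture that a camera, given by its name, has taken for a name from the list of things; names that differ only in an ending like _2 or _b are one class to them, and where a whole thing is asked for, a point or a joint stands for the part that bears it (a point fixed in the world has none). Each returns a list of dicts, best first, with "p" (0 to 1); they miss things now and then, are a little off and sometimes report something else, mostly with a low value. They report only what shows in the picture. A call takes as long as a camera call. They do not tell look-alikes from the thing itself.
- recognise(label, camera): "rect" ([centre column, centre row, width, height] in pixels, round what is visible of it).
Readings, each from a call of its own:
- robot.current_time_s(): time.
- robot.current_joint_positions(): joint angles.
- robot.current_dq(): joint speeds.
- robot.current_joint_torque(): joint torques, N m.
- robot.current_tool_pos(): TCP position.
- robot.current_eef_rot(): TCP orientation.
- robot.current_contact_force(): force on the tool from outside, world axes, zero at the start.
- robot.current_torque(): the same for the moment, N m.
- robot.current_finger_gap(): opening from 0.0 (shut) to 1.0 (fully open).
- robot.current_gripper_force(): force on a finger pad.
Only numpy, scipy, OpenCV 4.12 (cv2) and the standard library are available. Lean on these libraries where they do the work, as an engineer would, in place of code of your own. Each camera call takes 0.05 s, during which the arm holds its last target. There are 200 camera calls.

## Task

Make up the kit: first stand the two shafts foot-down in the kit stand's tubes, blue-ended shaft in the blue tube and orange-ended in the orange tube, all the way to the bottom with the coloured ends up. Then tip all six nuts out of the white pot into the grey bin and set the empty pot back down upright on the bare bench. Leave the green can, the wrench and the carton where they are.

Things in the scene. Friction and masses are not known exactly. Their poses are not given: they have to be found in the camera images.
- blue_shaft: loose round steel shaft, 14 mm diameter, 160 mm long, 0.18 kg, with blue sleeve on its upper 35 mm. Origin: centre of the bare foot; z axis along the shaft to the coloured end. It starts in either groove of the grey rack, 35 degrees off vertical, coloured end up and leaning away from the robot; only its lower 88 mm is supported, the rest is free all round.
- blue_tube (a point): centre of the inner floor of the blue square tube on the kit stand, 8 mm above the bench. The tube is upright, open at the top, 85 mm deep (mouth 93 mm above the bench), bore 24 x 24 mm, walls 3 mm; z is up, and the bore's sides lie along x and y.
- orange_shaft: loose round steel shaft, 14 mm diameter, 160 mm long, 0.18 kg, with orange sleeve on its upper 35 mm. Origin: centre of the bare foot; z axis along the shaft to the coloured end. It starts in either groove of the grey rack, 35 degrees off vertical, coloured end up and leaning away from the robot; only its lower 88 mm is supported, the rest is free all round.
- orange_tube (a point): centre of the inner floor of the orange square tube on the kit stand, 8 mm above the bench. The tube is upright, open at the top, 85 mm deep (mouth 93 mm above the bench), bore 24 x 24 mm, walls 3 mm; z is up, and the bore's sides lie along x and y.
- rack: fixed grey rack with a sloping board and two grooves for the shafts. Origin on the bench, below the feet of the shafts and midway between them; shafts lean towards its +x, feet at y = -40 and +40 mm, 26 mm above the bench; the board's top edge is 95 mm above the bench, base plate 120 x 160 mm.
- stand: fixed kit stand: dark base plate 90 (x) x 160 (y) x 8 mm with the two square tubes, 90 mm apart along y. Origin: underside centre of the plate.
- bin_floor (a point): centre of the inner floor of the fixed grey open parts bin, 4 mm above the bench; outside 150 (x) x 110 (y) x 50 mm high, walls 4 mm; x and y lie along its sides. Bin and pot may be on either side of each other.
- pot: loose white plastic pot, open at the top, 66 mm high, slightly tapered: outer diameter 58 mm at the bottom, 64 mm at the rim, wall 3 mm, 0.08 kg empty. Origin: underside centre; z axis to the mouth. It stands on the bench and holds six nuts in its lower 25 mm.
- nut0: steel hex nut, about 19 mm across and 9.5 mm thick, 14 g. Origin: centre of its underside, z along its axis. Starts in the pot.
- nut1: steel hex nut, about 19 mm across and 9.5 mm thick, 14 g. Origin: centre of its underside, z along its axis. Starts in the pot.
- nut2: steel hex nut, about 19 mm across and 9.5 mm thick, 14 g. Origin: centre of its underside, z along its axis. Starts in the pot.
- nut3: steel hex nut, about 19 mm across and 9.5 mm thick, 14 g. Origin: centre of its underside, z along its axis. Starts in the pot.
- nut4: steel hex nut, about 19 mm across and 9.5 mm thick, 14 g. Origin: centre of its underside, z along its axis. Starts in the pot.
- nut5: steel hex nut, about 19 mm across and 9.5 mm thick, 14 g. Origin: centre of its underside, z along its axis. Starts in the pot.
- spray_can: bystander: green can, 52 mm diameter, 150 mm high, standing. Origin: underside centre.
- wrench: bystander: steel wrench 160 mm long lying on the bench between robot and stand. Origin: near its middle; it lies along its x axis.
- carton: bystander: open cardboard box 100 x 140 x 60 mm. Origin: underside centre.
Mind the look-alikes: they are no part of the job. Of the things that look like the pot, take the one that is farthest to the robot's left at the start.

How it is judged (in metres and radians):
On the way, in this order (a step that is already met when the one before it is completed fails the run):
1. both shafts stand on the bottom of the tubes of their own colour, coloured ends up (distance between blue_shaft and blue_tube below 0.015 m and angle between each of blue_shaft, orange_shaft's own z axis and vertical below 0.2 rad and distance between orange_shaft and orange_tube below 0.015 m), for 0.2 s.
2. all six nuts are in the grey bin (x of nut0 in the frame of bin_floor between -0.073 and 0.073 m and y of nut0 in the frame of bin_floor between -0.053 and 0.053 m and z of nut0 in the frame of bin_floor between -0.004 and 0.045 m and x of nut1 in the frame of bin_floor between -0.073 and 0.073 m and y of nut1 in the frame of bin_floor between -0.053 and 0.053 m and z of nut1 in the frame of bin_floor between -0.004 and 0.045 m and x of nut2 in the frame of bin_floor between -0.073 and 0.073 m and y of nut2 in the frame of bin_floor between -0.053 and 0.053 m and z of nut2 in the frame of bin_floor between -0.004 and 0.045 m and x of nut3 in the frame of bin_floor between -0.073 and 0.073 m and y of nut3 in the frame of bin_floor between -0.053 and 0.053 m and z of nut3 in the frame of bin_floor between -0.004 and 0.045 m and x of nut4 in the frame of bin_floor between -0.073 and 0.073 m and y of nut4 in the frame of bin_floor between -0.053 and 0.053 m and z of nut4 in the frame of bin_floor between -0.004 and 0.045 m and x of nut5 in the frame of bin_floor between -0.073 and 0.073 m and y of nut5 in the frame of bin_floor between -0.053 and 0.053 m and z of nut5 in the frame of bin_floor between -0.004 and 0.045 m), for 0.2 s.
At the end, for the whole second after the job is handed in: Each shaft is in the tube of its own colour, foot within 15 mm of the centre of the tube's floor and within 0.2 rad of upright, coloured end up; all six nuts lie inside the bin below its rim; the pot stands upright (within 0.06 rad) directly on the bench; all at rest (under 0.03 m/s) (all of step 1 and all of step 2 and height (world z) of pot between -0.003 and 0.003 m and angle between pot's own z axis and vertical below 0.06 rad and linear speed of each of blue_shaft, orange_shaft, pot, nut0, nut1, nut2, nut3, nut4, nut5 below 0.03 m/s); the robot touches nothing.
It fails at once if the green can is moved by more than 30 mm (distance of spray_can from where it was at the start of the episode above 0.03 m).
It fails at once if the wrench is moved by more than 30 mm (distance of wrench from where it was at the start of the episode above 0.03 m).
It fails at once if the carton is moved by more than 30 mm (distance of carton from where it was at the start of the episode above 0.03 m).
It also fails if it takes over 72 s, if anything falls off the work surface, if the arm or the gripper's body presses on something with over 40 N, if the wrist force passes 120 N, or if a joint passes its speed limit or range.

## Working session

There is one attempt and no reset: what is moved stays moved. The work goes in short steps, each a Python script; the robot and the scene stay as the last script left them, time stands still between calls to the robot, and variables do not carry over. Pictures are saved under pics/ and viewed, at most 10 in all, crops included, and the job is handed in when it is done.

```bash
ls; mkdir -p pics; python3 - <<'E'
from station import robot, fingers, vision, workorder, recognise
import cv2, numpy as np
print(robot.current_time_s())
for c in ["top","side"]:
    im=vision.grab_frame(c); cv2.imwrite(f"pics/{c}0.png",im[:,:,::-1])
    k=vision.calibration(c); print(c,{a:np.round(b,4).tolist() if not isinstance(b,str) else b for a,b in k.items()})
    for l in ["blue_shaft","orange_shaft","rack","stand","bin_floor","pot","spray_can","wrench","carton"]:
        print(l,[(np.round(d["rect"]).astype(int).tolist(),round(d["p"],2)) for d in recognise(l,c)])
k=vision.calibration("wrist"); print(k)
print(robot.current_time_s())
E
```

```text
pics
0.0
top {'mtx': [[452.5503, 0.0, 325.4753], [0.0, 452.5503, 238.6016], [0.0, 0.0, 1.0]], 'extrinsics': [[0.0278, -0.9996, 0.0059, 0.0284], [0.9919, 0.0283, 0.1235, -0.5686], [-0.1236, 0.0024, 0.9923, -0.9107], [0.0, 0.0, 0.0, 1.0]]}
blue_shaft [([498, 273, 26, 55], 0.56), ([400, 137, 77, 65], 0.46), ([237, 236, 37, 32], 0.17)]
orange_shaft [([539, 269, 32, 58], 0.57)]
rack []
stand [([354, 222, 82, 55], 0.84), ([310, 129, 24, 46], 0.61)]
bin_floor [([165, 279, 69, 81], 0.67)]
pot [([266, 289, 31, 35], 0.91), ([274, 200, 34, 32], 0.75), ([236, 234, 36, 26], 0.74), ([285, 352, 35, 35], 0.69)]
spray_can [([310, 129, 28, 47], 0.6)]
wrench [([341, 308, 76, 21], 0.71), ([537, 269, 30, 51], 0.49)]
carton [([401, 138, 76, 61], 0.64)]
side {'mtx': [[446.5608, 0.0, 314.5189], [0.0, 446.5608, 240.9615], [0.0, 0.0, 1.0]], 'extrinsics': [[0.9422, -0.3345, -0.0169, -0.5201], [0.2226, 0.588, 0.7776, -0.1779], [-0.2502, -0.7365, 0.6285, -0.8409], [0.0, 0.0, 0.0, 1.0]]}
blue_shaft [([344, 347, 58, 79], 0.91)]
orange_shaft [([374, 386, 70, 86], 0.88), ([259, 277, 30, 53], 0.48)]
rack [([349, 395,
[... 216 characters left out ...]
05, 24, 35], 0.78), ([206, 242, 29, 48], 0.73)]
spray_can [([397, 196, 31, 63], 0.82)]
wrench [([259, 276, 30, 48], 0.67), ([244, 178, 64, 47], 0.29)]
carton [([442, 262, 87, 80], 0.92)]
{'mtx': array([[351.2931496,   0.       , 322.3294898],
       [  0.       , 351.2931496, 238.5208156],
       [  0.       ,   0.       ,   1.       ]]), 'T_tool_cam': array([[-5.18487800e-05,  9.50147831e-01,  3.11799771e-01,
         8.09970135e-02],
       [ 9.99998560e-01, -4.79615816e-04,  1.62782234e-03,
        -5.48012681e-04],
       [ 1.69621596e-03,  3.11799407e-01, -9.50146438e-01,
        -1.26501581e-01],
       [ 0.00000000e+00,  0.00000000e+00,  0.00000000e+00,
         1.00000000e+00]])}
1.0
```

View pics/top0.png

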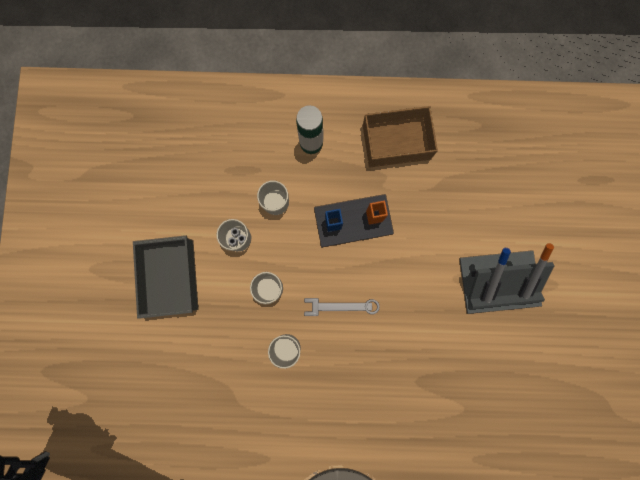

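View pics/side0.png

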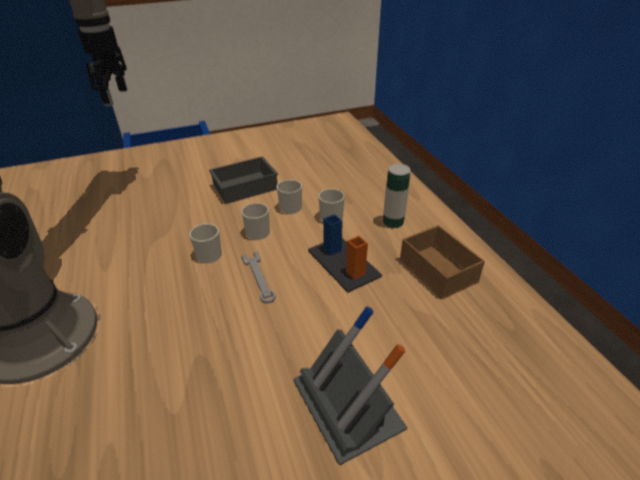

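The top view shows the nut-filled pot at (233,237), the leftmost of four look-alikes, with the bin at (165,277). The blue tube is at (334,219), the orange tube at (377,211), and the sleeve tips are at (504,254) blue and (547,250) orange. The side view agrees. Next I localise these.

```bash
cat > h.py <<'E'
from station import robot, fingers, vision, workorder, recognise
import cv2, numpy as np
from scipy.optimize import least_squares
from scipy.spatial.transform import Rotation as R
C={c:vision.calibration(c) for c in("top","side")}
def proj(c,P):
    k=C[c]; q=np.atleast_2d(P)@k["extrinsics"][:3,:3].T+k["extrinsics"][:3,3]
    q=q*[1,-1,-1]; q=q@k["mtx"].T; return q[:,:2]/q[:,2:]
def ray(c,px):
    E=C[c]["extrinsics"]; d=np.linalg.inv(C[c]["mtx"])@[px[0],px[1],1]*[1,-1,-1]
    return -E[:3,:3].T@E[:3,3], E[:3,:3].T@d
def onz(c,px,z):
    o,d=ray(c,px); return o+d*(z-o[2])/d[2]
def blobs(im,col,n=4,amin=15):
    h=cv2.cvtColor(im,cv2.COLOR_RGB2HSV)
    lo,hi={"blue":((105,120,40),(125,255,255)),"orange":((3,160,90),(14,255,255))}[col]
    m=cv2.inRange(h,lo,hi); _,_,s,ce=cv2.connectedComponentsWithStats(m)
    return m,[(s[i].tolist(),np.round(ce[i],1).tolist()) for i in range(1,len(s)) if amin<s[i][4]<3000]
E
python3 - <<'E'
from h import *
for c in("top","side"):
    im=cv2.imread(f"pics/{c}0.png")[:,:,::-1].copy()
    for col in("blue","orange"): print(c,col,blobs(im,col)[1])
# first guesses
print("pot",onz("top",(233,233),.066),"bin",onz("top",(165,277),.03),"stand",onz("top",(354,222),.02))
for p in [(434,0)]: pass
im=cv2.imread("pics/top0.png")
a=cv2.resize(im[180:260,305:405],None,fx=4,fy=4,interpolation=cv2.INTER_CUBIC)
b=cv2.resize(im[230:330,450:565],None,fx=4,fy=4,interpolation=cv2.INTER_CUBIC)
d=cv2.resize(im[210:330,120:300],None,fx=4,fy=4,interpolation=cv2.INTER_CUBIC)
o=np.zeros((600,800,3),np.uint8); 
a=cv2.resize(im[180:260,300:410],(440,320),interpolation=cv2.INTER_CUBIC)[:280,:340*1]
b=cv2.resize(im[235:320,450:565],(460,340),interpolation=cv2.INTER_CUBIC)
d=cv2.resize(im[210:330,125:265],None,fx=2.6,fy=2.6,interpolation=cv2.INTER_CUBIC)
a=cv2.resize(im[185:255,305:403],(392,280),interpolation=cv2.INTER_CUBIC)
o[:280,:392]=a; o[:340-0,340+0:][:0]=0; o[290:290+312-2,:364]=d[:310]; o[0:340,400:]=b[:, :400]
cv2.imwrite("pics/z0.png",o)
E
```

```text
top blue [([325, 209, 18, 23, 260], [333.6, 219.4]), ([499, 249, 11, 16, 119], [504.0, 256.3])]
top orange [([370, 201, 18, 18, 135], [378.0, 209.5]), ([542, 243, 12, 17, 111], [547.8, 251.0])]
side blue [([324, 215, 18, 40, 552], [332.5, 234.4]), ([355, 308, 17, 21, 159], [363.3, 317.6])]
side orange [([347, 236, 21, 41, 436], [359.2, 254.7]), ([384, 345, 21, 24, 255], [394.0, 356.0])]
pot [0.56977754 0.23167297 0.066     ] bin [0.47841971 0.3750208  0.03      ] stand [ 0.60685543 -0.01553068  0.02      ]
```

View pics/z0.png

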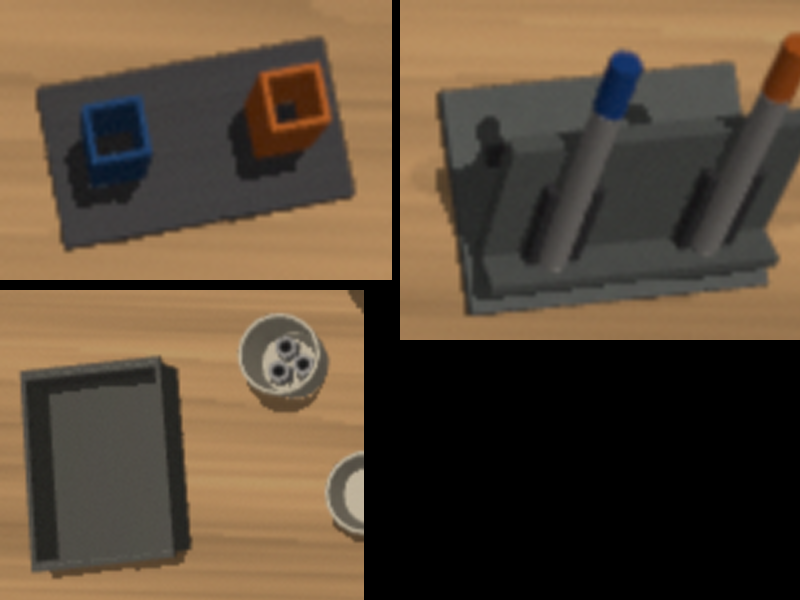

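```bash
cat > fit.py <<'E'
from h import *
def pose(P,x): 
    return np.atleast_2d(P)@R.from_euler("z",x[2]).as_matrix().T+[x[0],x[1],0]
def fit(model,x0):  # model: list of (cam, local point, pixel)
    f=lambda x:np.concatenate([(proj(c,pose(p,x))[0]-np.array(px))*w for c,p,px,w in model])
    r=least_squares(f,x0,x_scale=[.01,.01,.1]); return r.x, r.fun.reshape(-1,2).round(1)
A=lambda u,v:(305+u/4,185+v/4)
st=[("top",(.045,.08,.008),A(37,88),1),("top",(.045,-.08,.008),A(324,38),1),("top",(-.045,-.08,.008),A(355,193),1),("top",(-.045,.08,.008),A(66,250),1),
 ("top",(0,.045,.093),A(117,119),2),("top",(0,-.045,.093),A(295,97),2)]
xs,r=fit(st,[.6,-.015,.1]); print("stand",xs,r.tolist())
s,c_=np.sin(np.radians(35)),np.cos(np.radians(35))
foot=lambda y,l:(l*s,y,.026+l*c_)
im={c:cv2.imread(f"pics/{c}0.png")[:,:,::-1].copy() for c in C}
rk=[("top",foot(.04,.1425),(504.0,256.3),1),("top",foot(-.04,.1425),(547.8,251),1),("side",foot(.04,.1425),(363.3,317.6),1),("side",foot(-.04,.1425),(394,356),1)]
xr,r=fit(rk,[.45,-.4,.1]); print("rack",xr,r.tolist())
B=lambda u,v:(125+u/2.6,210+(v-290)/2.6)
bn=[("top",(.075,.055,.05),B(22,372),1),("top",(.075,-.055,.05),B(160,358),1),("top",(-.075,-.055,.05),B(178,553),1),("top",(-.075,.055,.05),B(33,570),1)]
xb,r=fit(bn,[.48,.37,.05]); print("bin",xb,r.tolist())
pot=onz("top",B(281,355),.066); print("pot",pot)
if __name__=="__main__":
    print("side checks: blue,orange mouth",proj("side",pose([(0,.045,.093),(0,-.045,.093)],xs)).round(1).tolist(),"pot mid",proj("side",[pot[0],pot[1],.033]).round(1),"bin",proj("side",[xb[0],xb[1],.025]).round(1))
    print("top: foot px",proj("top",pose([foot(.04,0),foot(-.04,0),foot(.04,.16),foot(-.04,.16)],xr)).round(1).tolist())
    print("triang sleeves"); 
    for a,b in(((504,256.3),(363.3,317.6)),((547.8,251),(394,356))):
        o1,d1=ray("top",a);o2,d2=ray("side",b); t=np.linalg.lstsq(np.c_[d1,-d2],o2-o1,rcond=None)[0]; print((o1+d1*t[0]).round(4),(o2+d2*t[1]).round(4))
    print("sleeve fit",pose([foot(.04,.1425),foot(-.04,.1425)],xr).round(4).tolist())
    print("tubes",pose([(0,.045,0),(0,-.045,0)],xs).round(4).tolist())
    for n,px in(("lookA",(266,287)),("lookB",(273,196)),("lookC",(285,350))): print(n,onz("top",px,.066).round(3))
E
python3 fit.py
```

```text
stand [ 0.61423211 -0.01558703  0.19101036] [[-0.4, -1.8], [0.4, -1.0], [0.1, 0.7], [-0.9, -1.6], [-0.2, 2.6], [0.6, -0.9]]
rack [ 0.45586532 -0.33641931  0.1407827 ] [[-0.2, -0.3], [-1.3, 0.2], [-0.1, 0.5], [0.3, 0.9]]
bin [0.47915017 0.37263092 0.14204216] [[-0.1, 1.4], [0.5, 0.7], [-0.7, -0.9], [0.3, -1.1]]
pot [0.56570727 0.23130169 0.066     ]
side checks: blue,orange mouth [[333.0, 219.4], [357.0, 242.0]] pot mid [[288.9 197.7]] bin [[243.6 179.7]]
top: foot px [[487.9, 299.7], [525.7, 295.4], [506.1, 249.9], [549.4, 244.9]]
triang sleeves
[ 0.5305 -0.2852  0.1438] [ 0.5312 -0.2854  0.144 ]
[ 0.5424 -0.3654  0.1461] [ 0.5413 -0.365   0.1458]
sleeve fit [[0.5312, -0.2853, 0.1427], [0.5424, -0.3646, 0.1427]]
tubes [[0.6057, 0.0286, 0.0], [0.6228, -0.0598, 0.0]]
lookA [0.463 0.16  0.066]
lookB [0.648 0.154 0.066]
lookC [0.341 0.118 0.066]
```

```bash
cat >> h.py <<'E'
def ori(az,t,flip=0,roll=0):
    """tool z tilted t deg from straight down towards azimuth az (deg); tool y horizontal. rpy deg"""
    a,t=np.radians([az,t]); h=np.array([np.cos(a),np.sin(a),0])
    z=np.sin(t)*h-np.cos(t)*np.array([0,0,1]); y=np.array([-np.sin(a),np.cos(a),0])*(-1 if flip else 1)
    M=R.from_matrix(np.c_[np.cross(y,z),y,z])*R.from_euler("z",roll,degrees=True)
    return M.as_euler("xyz",degrees=True)
def mat(rpy): return R.from_euler("xyz",rpy,degrees=True).as_matrix()
def wrist(name):
    p=np.array(robot.current_tool_pos()); M=mat(robot.current_eef_rot()); im=vision.grab_frame("wrist")
    T=np.eye(4); T[:3,:3]=M; T[:3,3]=p; k=vision.calibration("wrist")
    C[name]={"mtx":k["mtx"],"extrinsics":np.linalg.inv(T@k["T_tool_cam"])}
    cv2.imwrite(f"pics/{name}.png",im[:,:,::-1]); return im
E
python3 - <<'E'
from fit import *
q=robot.current_joint_positions(); print(robot.current_eef_rot(),np.round(q,1))
def ik(p,o):
    try: j=robot.inverse_kinematics(list(p),list(o))
    except Exception as e: return repr(e)[:60]
    return None if j is None else np.round(j,0).tolist()
yaw=np.degrees(xr[2]); gb=pose(foot(.04,.118),xr)[0]; go=pose(foot(-.04,.118),xr)[0]
for tg in(10,20,30,45):
  for fl in(0,1):
    print(tg,fl,"grasp",ik(gb,ori(yaw,tg,fl)),ik(go,ori(yaw,tg,fl)))
    for p in((.606,.029),(.623,-.06)):
      for az in (np.degrees(np.arctan2(p[1],p[0])),): print("   ins",ik((*p,.126),ori(az,tg+35,fl)),ik((*p,.26),ori(az,tg+35,fl)))
for x in(.45,.5,.52): print(x,ik((x,-.015,.35),ori(0,0)),ik((x,-.015,.35),ori(0,0,1)))
E
```

```text
stand [ 0.61423211 -0.01558703  0.19101036] [[-0.4, -1.8], [0.4, -1.0], [0.1, 0.7], [-0.9, -1.6], [-0.2, 2.6], [0.6, -0.9]]
rack [ 0.45586532 -0.33641931  0.1407827 ] [[-0.2, -0.3], [-1.3, 0.2], [-0.1, 0.5], [0.3, 0.9]]
bin [0.47915017 0.37263092 0.14204216] [[-0.1, 1.4], [0.5, 0.7], [-0.7, -0.9], [0.3, -1.1]]
pot [0.56570727 0.23130169 0.066     ]
[1.79993902e+02 8.51335960e-04 1.57383402e+02] [-69.8  17.8   0.8  86.6  -0.3  75.6  -1.6]
10 0 grasp [-9.0, 33.0, 57.0, 100.0, -41.0, 61.0, 161.0] [6.0, 36.0, 47.0, 90.0, -38.0, 63.0, 162.0]
   ins [46.0, 26.0, -61.0, 128.0, 114.0, 25.0, -16.0] [-62.0, -2.0, 57.0, 122.0, 14.0, 14.0, 76.0]
   ins [46.0, 24.0, -51.0, 126.0, 115.0, 20.0, -19.0] [-39.0, 2.0, 44.0, 120.0, -1.0, 14.0, 89.0]
10 1 grasp [-3.0, 29.0, 47.0, 99.0, -34.0, 57.0, -25.0] [6.0, 36.0, 47.0, 90.0, -39.0, 63.0, -18.0]
   ins [21.0, 16.0, -30.0, 129.0, 133.0, 13.0, 138.0] [-10.0, 0.0, 5.0, 121.0, 8.0, 14.0, -100.0]
   ins [29.0, 18.0, -30.0, 126.0, 128.0, 13.0, 144.0] [27.0, 4.0, -25.0, 118.0, 14.0, 14.0, -105.0]
20 0 grasp [8.0, 23.0, 34.0, 107.0, -39.0, 47.0, 162.0] [14.0,
[... 1172 characters left out ...]
.0, 60.0, -106.0]
   ins [32.0, 48.0, -33.0, 142.0, 178.0, 84.0, -66.0] [-51.0, 28.0, 64.0, 144.0, 190.0, 60.0, -119.0]
45 1 grasp [29.0, 21.0, 22.0, 122.0, -82.0, 44.0, 33.0] [28.0, 29.0, 32.0, 112.0, -81.0, 54.0, 31.0]
   ins [-59.0, 74.0, 64.0, 147.0, 175.0, 86.0, 27.0] [48.0, 26.0, -62.0, 143.0, 167.0, 61.0, 118.0]
   ins [-43.0, 61.0, 53.0, 144.0, 176.0, 84.0, 44.0] [55.0, 28.0, -62.0, 141.0, 166.0, 60.0, 120.0]
0.45 [-37.0, 4.0, 39.0, 90.0, -2.0, 87.0, 93.0] [-42.0, 4.0, 45.0, 91.0, -3.0, 87.0, -87.0]
0.5 [-31.0, 11.0, 38.0, 84.0, -7.0, 88.0, 97.0] [-38.0, 12.0, 46.0, 84.0, -9.0, 88.0, -82.0]
0.52 [-29.0, 14.0, 38.0, 81.0, -8.0, 88.0, 98.0] [-36.0, 15.0, 46.0, 81.0, -11.0, 89.0, -80.0]
```

```bash
python3 - <<'E'
from fit import *
robot.move_to([.575,-.015,.28],list(ori(0,0,0))); robot.pause(.3)
print(robot.current_time_s(),np.round(robot.current_joint_positions(),0))
im=wrist("w0"); np.save("w0.npy",C["w0"]["extrinsics"])
for col in("blue","orange"): print(col,blobs(im,col)[1])
print("pred mouths",proj("w0",pose([(0,.045,.093),(0,-.045,.093)],xs)).round(1).tolist())
def ik(p,o):
    j=robot.inverse_kinematics(list(p),list(o)); return None if j is None else np.round(j,0).tolist()
yaw=np.degrees(xr[2]); gb=pose(foot(.04,.12),xr)[0]; go=pose(foot(-.04,.12),xr)[0]
for tg in(-30,-20,-10):
  for fl in(0,1):
    print(tg,fl,"grasp",ik(gb,ori(yaw,tg,fl)),ik(go,ori(yaw,tg,fl)))
    for p in((.606,.029),(.623,-.06)): print("   ins",ik((*p,.126),ori(yaw,tg+35,fl)),ik((*p,.26),ori(yaw,tg+35,fl)))
E
```

```text
stand [ 0.61423211 -0.01558703  0.19101036] [[-0.4, -1.8], [0.4, -1.0], [0.1, 0.7], [-0.9, -1.6], [-0.2, 2.6], [0.6, -0.9]]
rack [ 0.45586532 -0.33641931  0.1407827 ] [[-0.2, -0.3], [-1.3, 0.2], [-0.1, 0.5], [0.3, 0.9]]
bin [0.47915017 0.37263092 0.14204216] [[-0.1, 1.4], [0.5, 0.7], [-0.7, -0.9], [0.3, -1.1]]
pot [0.56570727 0.23130169 0.066     ]
3.575 [-24.  22.  33.  80. -12.  82. 100.]
blue [([352, 230, 31, 26, 131], [363.3, 237.4]), ([97, 465, 56, 15, 741], [124.7, 472.3]), ([493, 465, 56, 15, 741], [519.9, 472.3])]
orange [([258, 224, 43, 58, 1834], [280.3, 253.1])]
pred mouths [[368.5, 247.8], [275.9, 264.4]]
-30 0 grasp [1.0, 51.0, 38.0, 64.0, -9.0, 95.0, 132.0] [9.0, 57.0, 39.0, 54.0, -10.0, 99.0, 138.0]
   ins [-24.0, 28.0, 28.0, 93.0, -16.0, 57.0, 107.0] [-26.0, 22.0, 31.0, 82.0, -13.0, 74.0, 104.0]
   ins [-16.0, 31.0, 29.0, 90.0, -19.0, 59.0, 117.0] [-17.0, 25.0, 32.0, 79.0, -15.0, 75.0, 113.0]
-30 1 grasp [-9.0, 62.0, 66.0, 65.0, -29.0, 100.0, -33.0] [1.0, 65.0, 65.0, 54.0, -30.0, 103.0, -31.0]
   ins [-45.0, 40.0, 65.0, 94.0, -41.0, 67.0, -53.0] [-47.0, 33.0, 69.0, 83
[... 631 characters left out ...]
s [-38.0, 36.0, 63.0, 101.0, -48.0, 56.0, -39.0] [-41.0, 28.0, 69.0, 90.0, -37.0, 69.0, -49.0]
-10 0 grasp [2.0, 37.0, 35.0, 82.0, -14.0, 74.0, 136.0] [10.0, 43.0, 36.0, 73.0, -17.0, 78.0, 142.0]
   ins [-25.0, 18.0, 27.0, 113.0, -23.0, 28.0, 115.0] [-31.0, 9.0, 32.0, 103.0, -11.0, 46.0, 103.0]
   ins [-13.0, 20.0, 25.0, 110.0, -31.0, 31.0, 131.0] [-20.0, 12.0, 32.0, 99.0, -19.0, 48.0, 119.0]
-10 1 grasp [-12.0, 49.0, 66.0, 83.0, -36.0, 82.0, -27.0] [-2.0, 54.0, 65.0, 73.0, -39.0, 85.0, -23.0]
   ins [-51.0, 27.0, 62.0, 114.0, -51.0, 37.0, -42.0] [-60.0, 15.0, 68.0, 103.0, -26.0, 49.0, -63.0]
   ins [-38.0, 29.0, 61.0, 110.0, -56.0, 43.0, -29.0] [-46.0, 20.0, 69.0, 100.0, -37.0, 54.0, -47.0]
```

View pics/w0.png

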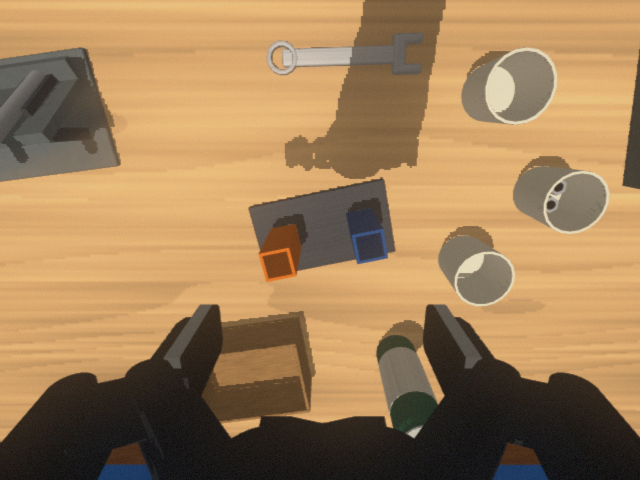

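The wrist view shows the blue mouth centred at about (370,246), the orange at about (278.5,264), and the nut pot's rim at (575,201). That is within 2–3 mm of my fit, so I refit with both views and go for the blue shaft.

```bash
cat >> fit.py <<'E'
C["w0"]={"mtx":vision.calibration("wrist")["mtx"],"extrinsics":np.load("w0.npy")}
st+=[("w0",(0,.045,.093),(370,246.3),2),("w0",(0,-.045,.093),(278.5,264.3),2),("w0",(-.045,-.08,.008),(250,207),1),("w0",(-.045,.08,.008),(384,180),1),("w0",(.045,.08,.008),(394.5,250),1)]
xs,r=fit(st,xs); tb,to=pose([(0,.045,.008),(0,-.045,.008)],xs)
yaw=np.degrees(xr[2]); TG=-22; L=.120
def path_frame(foot_pos,lean):
    """TCP position and orientation for a shaft with the given foot, leaning lean deg along yaw"""
    a,l=np.radians([yaw,lean]); u=np.array([np.sin(l)*np.cos(a),np.sin(l)*np.sin(a),np.cos(l)])
    o=ori(yaw,TG+35-lean,0); return np.array(foot_pos)+u*L+mat(o)[:,2]*.002, o
E
python3 - <<'E'
from fit import *
print("refit",xs,r.tolist(),tb,to); 
for c in("top","w0"): print(c,[onz(c,px,.093).round(4).tolist() for cc,p,px,w in st if cc==c and p[2]==.093])
p,o=path_frame(pose((0,.04,.026),xr)[0],35); z=mat(o)[:,2]
print("grasp",p,o)
fingers.gripper_to(.7,60)
robot.move_to(list(p-.13*z),list(o)); print(robot.current_time_s()); 
robot.line_to(list(p-.07*z),velocity=.15); robot.pause(.2)
im=wrist("w1"); np.save("w1.npy",C["w1"]["extrinsics"])
print("pred sleeve ends",proj("w1",pose([foot(.04,.16),foot(.04,.125),foot(.04,.1),foot(-.04,.16),foot(-.04,.125)],xr)).round(1).tolist())
E
```

```text
stand [ 0.61423211 -0.01558703  0.19101036] [[-0.4, -1.8], [0.4, -1.0], [0.1, 0.7], [-0.9, -1.6], [-0.2, 2.6], [0.6, -0.9]]
rack [ 0.45586532 -0.33641931  0.1407827 ] [[-0.2, -0.3], [-1.3, 0.2], [-0.1, 0.5], [0.3, 0.9]]
bin [0.47915017 0.37263092 0.14204216] [[-0.1, 1.4], [0.5, 0.7], [-0.7, -0.9], [0.3, -1.1]]
pot [0.56570727 0.23130169 0.066     ]
refit [ 0.61359764 -0.01411746  0.20383209] [[-1.2, -1.0], [-0.7, -1.1], [-0.4, 0.5], [-1.3, -0.9], [-1.6, 3.7], [-1.0, -0.9], [-0.0, 0.7], [-1.9, 0.1], [-2.1, -0.2], [0.6, -1.1], [1.1, 2.1]] [0.60448858 0.02995095 0.008     ] [ 0.6227067  -0.05818588  0.008     ]
top [[0.6083, 0.0285, 0.093], [0.6218, -0.0592, 0.093]]
w0 [[0.6042, 0.03, 0.093], [0.6226, -0.0573, 0.093]]
grasp [ 0.517659   -0.2872622   0.12244388] [ 180.          -22.         -171.93374551]
5.05
pred sleeve ends [[323.2, 311.4], [323.3, 270.0], [323.4, 247.1], [164.5, 311.1], [187.5, 269.8]]
```

View pics/w1.png

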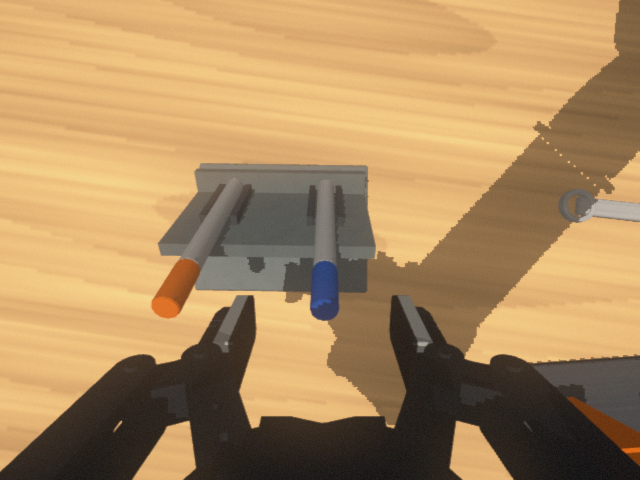

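The wrist view shows the blue sleeve centred between the open fingers at about (324,290), where predicted. The orange shaft is clear to the left.

```bash
cat > carry.py <<'E'
from fit import *
def grab(side):
    f0=pose((0,side*.04,.026),xr)[0]; p,o=path_frame(f0,35)
    robot.line_to(list(p),list(o),velocity=.12)
    fingers.gripper_to(0.0,70)
    print("gap",robot.current_finger_gap(),"F",robot.current_gripper_force())
    u=mat(ori(yaw,-35,0))[:,2]*-1
    robot.line_to(list(p+.07*u),velocity=.15)
    f1=f0+.07*u; f1[2]=.16
    p2,_=path_frame(f1,35); robot.line_to(list(p2),velocity=.2)
def over(t,h=.02):
    p,o=path_frame(np.array([t[0],t[1],.093+h]),0); return p,o
E
python3 - <<'E'
from carry import *
grab(1)
p,o=over(tb,.06); robot.line_to(list(p),list(o),velocity=.22)
p,o=over(tb,.015); robot.line_to(list(p),list(o),velocity=.15); robot.pause(.2)
print(robot.current_time_s(),robot.current_tool_pos(),robot.current_contact_force(),robot.current_finger_gap())
im={}
im["w2"]=wrist("w2"); im["side"]=vision.grab_frame("side"); im["top"]=vision.grab_frame("top")
np.save("w2.npy",C["w2"]["extrinsics"])
ft=np.r_[tb[:2],.108]
for c in("w2","side","top"): print(c,"foot,125,top",proj(c,[ft,ft+[0,0,.125],ft+[0,0,.16]]).round(1).tolist(),"mouth",proj(c,[[*tb[:2],.093]]).round(1).tolist())
o=np.zeros((480,800,3),np.uint8)
o[:,:420]=im["w2"][:,110:530]; s=proj("side",ft)[0].astype(int)
o[:240,420:]=cv2.resize(im["side"][s[1]-63:s[1]+57,s[0]-95:s[0]+95],(380,240)); 
s=proj("top",ft)[0].astype(int); o[240:,420:]=cv2.resize(im["top"][s[1]-60:s[1]+60,s[0]-95:s[0]+95],(380,240))
cv2.imwrite("pics/c2.png",o[:,:,::-1])
E
```

```text
stand [ 0.61423211 -0.01558703  0.19101036] [[-0.4, -1.8], [0.4, -1.0], [0.1, 0.7], [-0.9, -1.6], [-0.2, 2.6], [0.6, -0.9]]
rack [ 0.45586532 -0.33641931  0.1407827 ] [[-0.2, -0.3], [-1.3, 0.2], [-0.1, 0.5], [0.3, 0.9]]
bin [0.47915017 0.37263092 0.14204216] [[-0.1, 1.4], [0.5, 0.7], [-0.7, -0.9], [0.3, -1.1]]
pot [0.56570727 0.23130169 0.066     ]
gap 0.14276400347013882 F 68.08362632989883
10.4583 [0.60600919 0.02972169 0.22766591] [-0.00651943  0.06499827 -1.13267642] 0.14503107036531127
w2 foot,125,top [[323.4, 201.6], [323.5, 336.0], [323.6, 420.3]] mouth [[323.4, 192.9]]
side foot,125,top [[332.3, 213.5], [332.8, 161.0], [333.0, 144.5]] mouth [[332.2, 219.2]]
top foot,125,top [[333.7, 215.3], [335.4, 202.2], [336.0, 197.7]] mouth [[333.5, 216.6]]
```

View pics/c2.png

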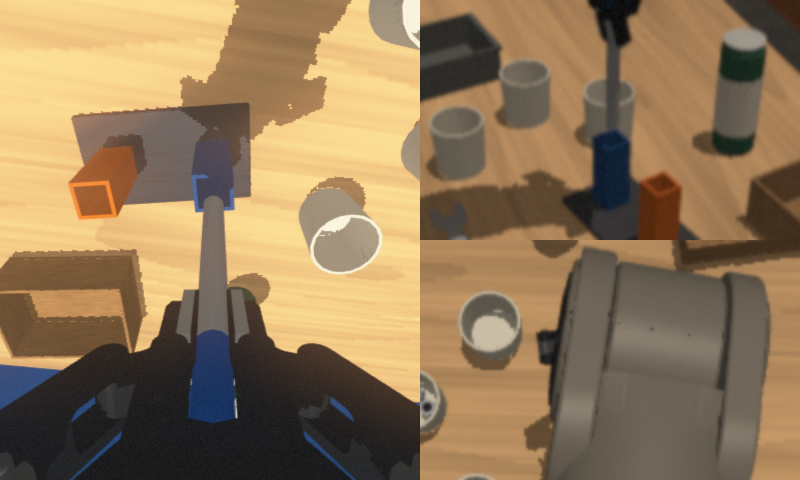

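The shaft is held upright. Its foot at about (323,200) sits over the blue mouth centre at (323.5,192.5), matching the prediction. Inserting it, then doing the orange one the same way.

```bash
cat >> carry.py <<'E'
def insert(t):
    for h in(-.05,-.079):
        p,o=over(t,h); s=robot.line_to(list(p),list(o),velocity=.12,f_stop=12)
        if s: break
    p,o=over(t,-.087)
    if not s: s=robot.line_to(list(p),list(o),velocity=.03,f_stop=8)
    f=robot.current_tool_pos()[2]-over(t,-.093)[0][2]
    print("stopped",s,"foot z est",f,"t",robot.current_time_s(),robot.current_contact_force()); return f
def release():
    fingers.gripper_to(.5); q=np.array(robot.current_tool_pos())
    robot.line_to(list(q+[0,0,.14]),velocity=.25)
E
python3 - <<'E' | grep -v "\["
from carry import *
f=insert(tb)
print("F",*np.round(robot.current_contact_force(),1))
if f<.02:
    release()
    p,o=path_frame(pose((0,-.04,.026),xr)[0],35); z=mat(o)[:,2]
    robot.move_to(list(p-.10*z),list(o)); fingers.gripper_to(.6)
    grab(-1)
    p,o=over(to,.06); robot.line_to(list(p),list(o),velocity=.22)
    p,o=over(to,.015); robot.line_to(list(p),list(o),velocity=.15); robot.pause(.2)
    im=wrist("w3"); s=vision.grab_frame("side")
    ft=np.r_[to[:2],.108]
    print("foot,mouth",proj("w3",[ft,[*to[:2],.093]]).round(1).ravel(),"t",robot.current_time_s())
    o=np.zeros((480,800,3),np.uint8); o[:,:420]=im[:,110:530]
    o[:240,420:]=cv2.resize(s[160:280,240:430],(380,240)); cv2.imwrite("pics/c3.png",o[:,:,::-1])
E
```

```text
F -0.4 -0.4 4.5
gap 0.14434227417201576 F 68.0784085392952
```

View pics/c3.png

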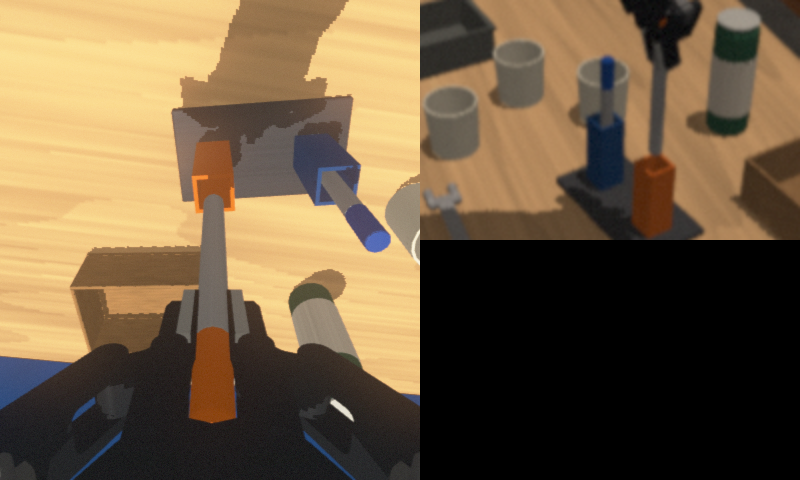

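Blue is seated in its tube (side view), and the orange foot sits over the orange mouth at about (323,193). Insert it, then plan the pot.

```bash
python3 - <<'E' | tail -n +5
from carry import *
f=insert(to); 
if f<.02:
    release(); s=vision.grab_frame("side"); cv2.imwrite("pics/s4.png",s[:,:,::-1])
    for col in("blue","orange"): print(col,blobs(s,col)[1])
    print(proj("side",[[*tb[:2],.168],[*to[:2],.168]]))
    pw=onz("w0",(576,201),.066); print("pot top/w0",pot,pw)
    pc=(pot+pw)/2; np.save("pc.npy",pc)
    b=np.array([xb[0],xb[1],.0])
    ik=lambda p,o:robot.inverse_kinematics(list(p),list(o))
    for fl in(0,1):
     for tg in(45,50,55):
      for az in(0,15,30,45,60):
        g=np.r_[pc[:2],.05]; o=ori(az,tg,fl)
        r=[ik(g,o),ik(g+[0,0,.15],o)]
        az2=az
        for a2 in(az,az+20,az+40):
          c=np.r_[b[:2],.2]
          rr=r+[ik(c,ori(a2,tg,fl))]+[ik(c,ori(a2,tp,fl)) for tp in(90,100)]+[ik(c,ori(a2,tp,1-fl)) for tp in(90,100)]
          if sum(x is None for x in rr)<=1: print(fl,tg,az,a2,[None if x is None else [int(v) for v in x] for x in rr])
E
```

```text
stopped True foot z est 0.00885501576593739 t 21.0667 [-0.63810583  0.54418412  3.70180692]
blue [([331, 189, 6, 16, 82], [333.2, 196.2]), ([323, 218, 18, 37, 513], [332.2, 236.3])]
orange [([355, 209, 8, 18, 109], [358.9, 217.3]), ([347, 239, 7, 7, 30], [350.6, 241.7]), ([353, 239, 15, 39, 383], [360.1, 258.9])]
[[332.53565156 189.39137714]
 [358.37576432 210.86897947]]
pot top/w0 [0.56570727 0.23130169 0.066     ] [0.5661293  0.23439957 0.066     ]
0 45 0 0 [[9, 45, -61, 125, 112, 62, -34], [-78, 11, 44, 122, 56, 20, 4], [-68, 13, 9, 115, 59, 42, -12], [-39, 49, -41, 126, 119, 112, -66], [-55, 52, -20, 124, 116, 112, -78], [-113, 55, 50, 128, 97, 49, 91], [-115, 69, 52, 126, 93, 52, 83]]
0 45 0 20 [[9, 45, -61, 125, 112, 62, -34], [-78, 11, 44, 122, 56, 20, 4], [-101, 10, 56, 124, 52, 14, 13], [-17, 55, -51, 139, 152, 112, -55], [-52, 50, -9, 138, 140, 111, -89], [-81, 41, 21, 142, 136, 81, 78], [-99, 63, 42, 139, 128, 78, 55]]
0 45 0 40 [[9, 45, -61, 125, 112, 62, -34], [-78, 11, 44, 122, 56, 20, 4], [-98, 9, 65, 127, -72, 11, 160], [-30, 39, -9, 146, 182, 94, -83], [-29, 52, -9, 
[... 21176 characters left out ...]
 110, 87], [-52, 49, 42, 140, 214, 109, -114], [-27, 50, 11, 136, 220, 110, -92]]
1 55 60 80 [[-47, 57, 64, 125, 243, 90, 49], [7, 17, -9, 119, -80, 42, 32], [-32, 18, 21, 118, -82, 56, 35], [-40, 51, 43, 125, 240, 114, 65], [-25, 52, 21, 122, 243, 113, 76], [-40, 51, 43, 125, 240, 114, -114], [-25, 52, 21, 122, 243, 113, -103]]
1 55 60 100 [[-47, 57, 64, 125, 243, 90, 49], [7, 17, -9, 119, -80, 42, 32], [-45, 34, 46, 104, -78, 86, 41], [2, 47, -9, 104, -81, 86, 61], [9, 56, -20, 103, -80, 86, 65], [2, 47, -9, 104, -81, 86, -118], [9, 56, -20, 103, -80, 86, -114]]<sys>:0: UserWarning: Gimbal lock detected. Setting third angle to zero since it is not possible to uniquely determine all angles.
```

Both shafts are seated: the sleeve tops in the side image are within 2 px of prediction. For the pot, I grasp it with the tool tilted 53°, tilt to horizontal over the bin, then roll joint 7 by 180°.

```bash
cat > potp.py <<'E'
from carry import *
pc=np.load("pc.npy"); AZ,T=5,53
og=ori(AZ,T,1); g=np.r_[pc[:2],.050]+.004*mat(og)[:,2]
J=lambda:np.round(robot.current_joint_positions(),0).astype(int).tolist()
E
python3 - <<'E' 2>&1| tail -n +5
from potp import *
print("t",robot.current_time_s())
q=np.array(robot.current_tool_pos()); robot.move_to([.47,.05,.36],list(ori(0,0,0))); print(J())
fingers.gripper_to(1.0)
h=g+[0,0,.13]
js=robot.inverse_kinematics(list(h),list(og)); print("ik",np.round(js))
robot.move_to(list(h),list(og)); print(J(),robot.current_tool_pos(),robot.current_time_s())
im=wrist("w5"); print(robot.current_contact_force())
rim=[pc+.032*np.array([np.cos(a),np.sin(a),0]) for a in(0,1.57,3.14,4.71)]
print("rim pred",proj("w5",rim).round(0).tolist())
E
```

```text
t 22.225
[-53, 8, 52, 87, -6, 88, 89]
ik [ -2.  16. -41. 128. 107.  37. 145.]
[-2, 16, -41, 128, 107, 37, 145] [0.57010203 0.2321591  0.17816319] 25.3
[-0.05095152  0.57873751  0.18380817]
rim pred [[324.0, 346.0], [273.0, 389.0], [316.0, 449.0], [368.0, 398.0]]
```

View pics/w5.png

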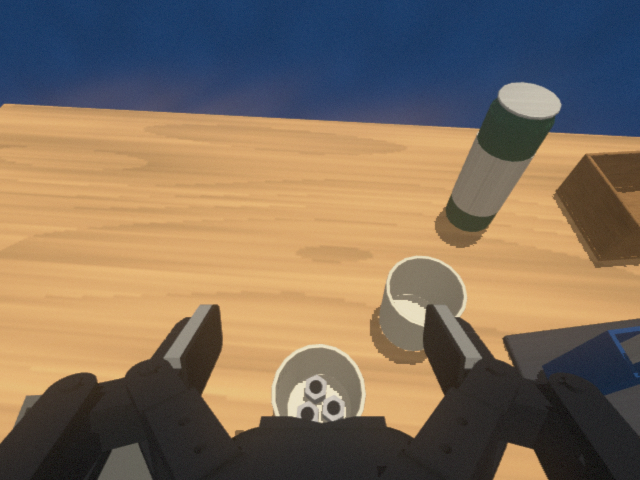

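The wrist view shows the nut pot between the fingers, rim spanning columns 272–366 with its top at row 345, within 2 px of prediction. Descend, grip and lift.

```bash
python3 - <<'E' 2>&1| tail -n +5
from potp import *
s=robot.line_to(list(g),list(og),velocity=.12,f_stop=10); print("stop",s,robot.current_tool_pos())
if not s:
    fingers.gripper_to(0.0,50); print("gap",robot.current_finger_gap(),robot.current_gripper_force(),robot.current_contact_force())
    robot.line_to(list(g+[0,0,.16]),velocity=.12); print(J(),robot.current_contact_force(),robot.current_time_s())
    b=np.array([xb[0],xb[1],0])
    for az in(20,30,40): 
        hd=np.array([np.cos(np.radians(az)),np.sin(np.radians(az)),0])
        print(az,[None if j is None else np.round(j).astype(int).tolist() for j in(robot.inverse_kinematics(list(b+.012*hd+[0,0,.2]),list(ori(az,T,1))),robot.inverse_kinematics(list(b+.012*hd+[0,0,.15]),list(ori(az,90,1))))])
E
```

```text
pot [0.56570727 0.23130169 0.066     ]
stop False [0.56958116 0.23343516 0.04851586]
gap 0.7268448333742652 54.18751109340519 [-1.44733845  0.91955946  4.13831732]
[-1, 12, -41, 127, 99, 34, 152] [ 0.01699225 -0.65470213 -1.81778856] 28.4167
20 [[-11, 15, -48, 126, 101, 37, 151], [-31, 55, -33, 137, 150, 110, 109]]
30 [[-4, 12, -47, 129, 116, 24, 147], [-23, 55, -30, 141, 169, 106, 112]]
40 [[6, 12, -49, 129, 145, 13, 130], [-11, 54, -29, 142, 190, 98, 115]]
```

```bash
python3 - <<'E' 2>&1| tail -n +5
from potp import *
b=np.array([xb[0],xb[1],0]); az=25
hd=np.array([np.cos(np.radians(az)),np.sin(np.radians(az)),0])
robot.line_to(list(b+.012*hd+[0,0,.2]),list(ori(az,T,1)),velocity=.12); print(J(),robot.current_time_s())
robot.line_to(list(b+.012*hd+[0,0,.15]),list(ori(az,90,1)),velocity=.04); print(J(),robot.current_time_s(),robot.current_contact_force())
q=list(robot.current_joint_positions())
for d in(-90,-180): robot.move_j(q[:6]+[q[6]+d])
robot.pause(.6); print(J(),robot.current_time_s(),robot.current_contact_force(),robot.current_tool_pos())
for n in("top","side"):
    im=vision.grab_frame(n); cv2.imwrite(f"pics/{n}6.png",im[:,:,::-1])
    for l in("nut0",): print(n,[(np.round(x["rect"]).tolist(),round(x["p"],2)) for x in recognise(l,n)])
im=wrist("w6")
print([(np.round(x["rect"]).tolist(),round(x["p"],2)) for x in recognise("nut0","wrist")])
t=cv2.imread("pics/top6.png")[200:340,100:300]; s=cv2.imread("pics/side6.png")[110:250,180:340]
o=np.zeros((600,800,3),np.uint8); o[:280,:400]=cv2.resize(t,(400,280)); o[:280,400:720]=cv2.resize(s,(320,280)); o[280:580,:400]=cv2.resize(cv2.imread("pics/w6.png"),(400,300)); cv2.imwrite("pics/c6.png",o)
E
```

```text
pot [0.56570727 0.23130169 0.066     ]
[-7, 13, -47, 128, 107, 30, 150] 29.9417
[-26, 55, -33, 140, 160, 109, 112] 31.6417 [ 0.55448492 -0.30861547 -2.29949263]
[-26, 55, -33, 140, 160, 109, -68] 35.0417 [-0.41444653 -0.5228284  -1.24848402] [0.49019552 0.37783608 0.15066271]
top []
side []
[]
```

View pics/c6.png

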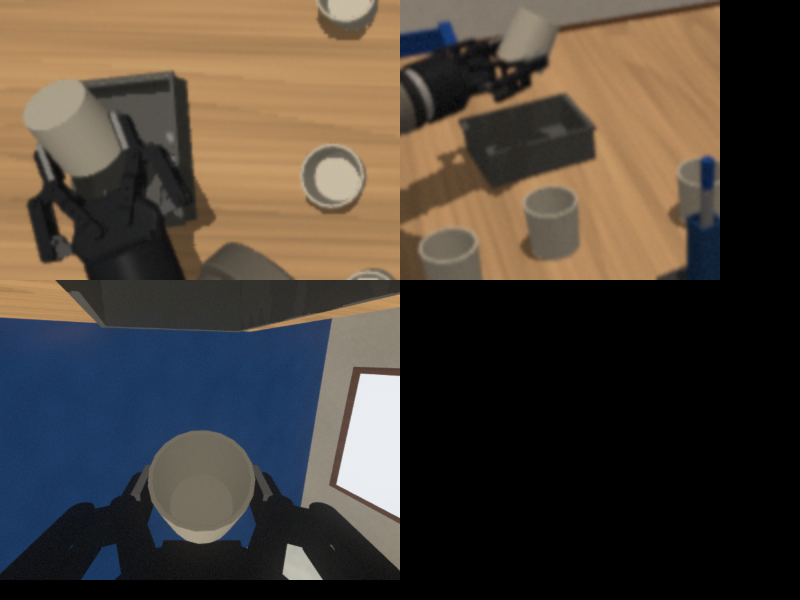

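The wrist camera looks straight into an empty pot and nothing lies on the bench around the bin. Now I roll back and return the pot to its old, bare spot.

```bash
python3 - <<'E' 2>&1| tail -n +6
from potp import *
b=np.array([xb[0],xb[1],0]); az=25
hd=np.array([np.cos(np.radians(az)),np.sin(np.radians(az)),0])
q=list(robot.current_joint_positions()); robot.move_j(q[:6]+[q[6]+180])
robot.line_to(list(b+.012*hd+[0,0,.2]),list(ori(az,T,1)),velocity=.06)
robot.line_to(list(g+[0,0,.15]),list(og),velocity=.13)
robot.line_to(list(g+[0,0,.008]),list(og),velocity=.12); robot.pause(.2)
s=robot.line_to(list(g-[0,0,.004]),list(og),velocity=.015,f_stop=4)
print("touch",s,robot.current_tool_pos()-g,robot.current_contact_force(),robot.current_time_s())
fingers.gripper_to(1.0); robot.pause(.2)
robot.line_to(list(g+[0,0,.13]),velocity=.15)
robot.move_to([.40,.0,.40],list(ori(0,0,0))); robot.pause(.2); print(robot.current_time_s())
for n in("top","side"):
    im=vision.grab_frame(n); cv2.imwrite(f"pics/{n}7.png",im[:,:,::-1])
    print(n,[(np.round(x["rect"]).tolist(),round(x["p"],2)) for l in("nut0","pot") for x in recognise(l,n)])
t=cv2.imread("pics/top7.png"); s=cv2.imread("pics/side7.png")
o=np.zeros((600,800,3),np.uint8); o[:300,:440]=cv2.resize(t[110:310+0,100:393],(440,300)); o[:300,440:]=cv2.resize(s[150:275,190:340],(360,300)); o[300:,:400]=cv2.resize(t[225:330,130:200],(400,600),interpolation=cv2.INTER_CUBIC)[:300]; o[300:,400:]=cv2.resize(t[225:330,130:200],(400,600),interpolation=cv2.INTER_CUBIC)[300:]; cv2.imwrite("pics/c7.png",o)
E
```

```text
46.475
top [([186.0, 286.0, 3.0, 10.0], 0.62), ([180.0, 279.0, 5.0, 8.0], 0.45), ([169.0, 282.0, 9.0, 8.0], 0.37), ([273.0, 200.0, 34.0, 32.0], 0.85), ([236.0, 234.0, 34.0, 29.0], 0.79), ([265.0, 288.0, 31.0, 30.0], 0.71), ([284.0, 352.0, 36.0, 34.0], 0.64), ([164.0, 278.0, 67.0, 84.0], 0.5)]
side [([361.0, 228.0, 7.0, 37.0], 0.48), ([256.0, 221.0, 32.0, 40.0], 0.98), ([207.0, 243.0, 30.0, 47.0], 0.88), ([330.0, 202.0, 27.0, 34.0], 0.82), ([287.0, 195.0, 25.0, 39.0], 0.65)]
```

View pics/c7.png

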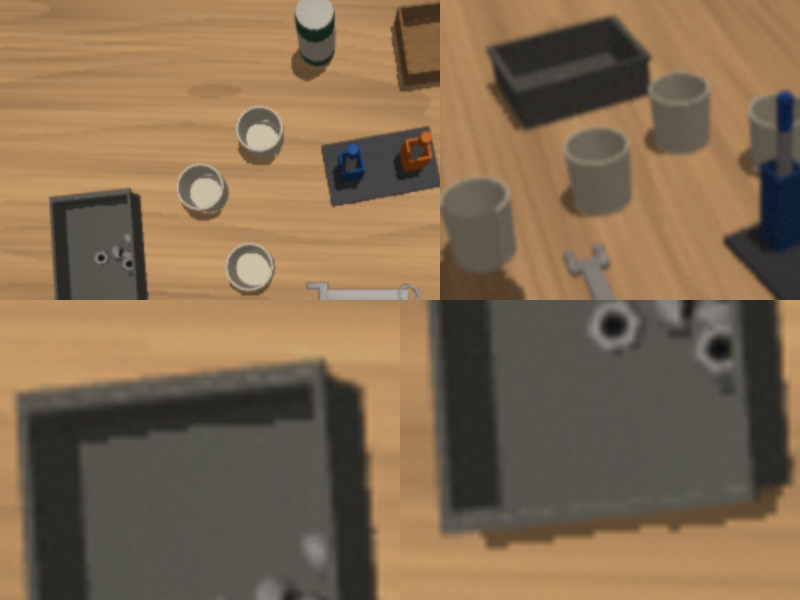

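The pot stands upright and empty at its old spot, the nuts lie clustered in the bin with none visible on the bench, and both shafts are in their tubes. Handing in.

```bash
python3 -c "
from station import robot,workorder
print(robot.current_time_s(),robot.current_contact_force()); print(workorder.close_job())"
```

```text
46.775 [ 0.00366886 -0.61263443  0.66481853]
the job is handed in; nothing more can be done
None
```

I handed the job in at 46.8 s: both shafts are in their own-colour tubes, the pot's nuts are tipped into the grey bin and the empty pot stands upright on the bench; I couldn't count all six nuts in the last picture (some overlap), but the pot was empty, no stray nuts showed, and no verdict came back.

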